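Open the hazelnut jar on the bakery bench

ROBOT

A 6-joint arm with a two-finger parallel gripper is mounted at the origin on the work surface. World frame = base frame: x ahead of the robot, y to its left, z up, the work surface at z = 0. Lengths are in m, angles in rad, forces in N, time in s.
With the tool pointing down it reaches from about 0.3 to 0.875 m from the base axis. Payload 6.4 kg.
Tool frame: the origin (TCP) lies on the centre line of the jaws, within the pads' length; the fingertips stand manip.tips_ahead ahead of it and the grasp point (between the pads) lies 3 mm ahead of it (manip.tips_ahead is the distance from the TCP to the fingertips, in m); z points along the fingers, y is the direction in which the jaws open and shut (so a half turn about z gives the same grasp; the last joint's range is limited). The gripper opens to 85 mm and grips with 20 to 120 N. Pads are 22 mm wide; open, the fingers measure 114 mm over their backs; the gripper's body (76 mm by 85 mm) begins 54 mm behind the grasp point. The pads swing forward as they close: fully open they stand 13 mm farther back than shut.
Start: joints at [-1.374, 0.181, 1.607, -0, 1.354, -0.206], TCP at [0.225, -0.529, 0.253] pointing down, gripper open.
Joint ranges: [-2.99, 2.99], [-0.89, 2.07], [0.3, 2.58], [-1.14, 4.28], [0, 2.63], [-3.12, 3.12]. Speed limits (rad/s): [2.57, 2.57, 3.01, 3.14, 3.14, 3.14].

INTERFACE

Orientations are given as a unit quaternion [x, y, z, w].
In Python, from cell import manip gives the robot as it stands.
- The arm moves only by the tool jog_arm, never from a script. Its argument "steps" is a list of rows, each a list of 3 entries, a list of its own where there are three numbers: the shift along the world's x, y, z normalised to -1 to 1, where 1 is 2 cm, then the turn, a rotation vector about the world's x, y, z normalised to -1 to 1, where 1 is 5 degrees, then the closure, from 0 (fully open) to 1 (shut). In form: [[[tx, ty, tz], [wx, wy, wz], gripper], ...]. A call has 1 to 12 rows; each row shifts and turns the commanded pose from where the row before left it; what a row does not reach is not made up. A row lasts 1/12 s, in which the tool goes at most 41.7 mm and 7.16 degrees, less where a joint would pass 70% of its speed; a pose out of reach is approached as far as the arm can. A call with a number of a shift or a turn outside -1 to 1 is refused whole. A call with a gripper value outside its range is refused whole. The fingers move at their own pace and stop on an object; the grip force is fixed at half the most. Time passes only in rows, so rows that do not move let the fingers close. It gives the time, the measured TCP pose, the force and the opening at its end, in the units of the state.
- manip.get_state(): the state, without advancing time (a new reading comes with each control period).
- manip.read_camera(name): name is "scene" or "top" or "wrist"; returns the picture (400x640x3 uint8, blue, green, red); there is no depth.
- manip.camera_info(name): a dict with "fx", "fy", "cx", "cy" (pixels), "D" ([k1, k2, p1, p2, k3] as OpenCV has them; the pictures are not rectified), "extrinsics" (4x4, takes a point from camera to world coordinates). Camera axes: x right, y down, z forward; pixel columns grow to the right and rows downward; lengths in m; the calibration is good to about 2 mm. A picture is of the moment at which its call begins: read the wrist's pose just before it. camera_info takes no time and is no camera call; for the wrist camera it gives the pose at the moment of the call.
- manip.hand_in(): hands the job in, once; it reports no verdict.
The state is a dict: "clock": time; "q": joint angles; "dq": joint speeds; "effort": joint torques, N m; "tcp_pos": TCP position; "ee_rot": TCP orientation; "ft_force": force on the tool from outside, world axes, zero at the start; "moment": the same for the moment, N m; "finger_gap": finger opening in m.
Only numpy, scipy, OpenCV 4.12 (cv2) and the standard library are available. Lean on these libraries where they do the work, as an engineer would, in place of code of your own. Each camera call takes 0.05 s, during which the arm holds its last target.

TASK

Open the jar of hazelnuts, the one with the red cap: unscrew the cap anticlockwise until the thread lets go, lift it off, and set it down gently in the blue tray, the same way up as it was on the jar. Do not turn the caps of the other two jars.

Things in the scene. Friction and masses are not known exactly. Their poses are not given: they have to be found in the camera images.
- red_cap: Red screw cap, 54 mm across, 34 mm tall, about 60 g. Origin: centre of its lower rim; z: screw axis, up. Starts shut on a fixed jar (68 mm wide below it), rim 93 mm above the bench; grip its sides, upper half. Anticlockwise from above loosens; rises 20 mm per turn, play 1.5 mm, stays put if let go, under 0.3 N m. Free at 240 degrees; lifts off from 250 to 370, clear of the neck 29 mm above shut.
- tray_in (a point): Centre of the inner floor of the shallow square blue plastic tray, 4 mm above the bench. The tray is fixed, 160 mm square outside, 152 mm inside, its rim 14 mm above the bench; it may be turned a little about the vertical.
- white_cap (a joint): Turn (rad) of the white cap on the jar of white sugar pearls: 0 shut, grows anticlockwise. Same shape and height as the red cap; jar axes at least 125 mm apart. Leave alone.
- green_cap (a joint): Turn (rad) of the green cap on the jar of orange peel cubes: 0 shut, grows anticlockwise. Same shape and height as the red cap; jar axes at least 125 mm apart. Leave alone.
There are look-alikes about, which are no part of the job. What is meant by the part that bears tray_in is not yellow, and is the larger of those in its own colour.

How it is judged:
By the outcome, as a careful person would: the job done as asked, in the order asked, and still so for the second after the job is handed in, with the robot touching nothing.
It also fails if it takes over 58 s, if anything falls off the work surface, if the arm or the gripper's body presses on something with over 40 N, if the wrist force passes 120 N, or if a joint passes its speed limit or range.

## Working session

There is one attempt and no reset: what is moved stays moved. The work goes in short steps, Python scripts to look and compute and a tool call to move; the robot and the scene stay as the last step left them, time stands still between calls to the robot, and variables do not carry over. Pictures are saved under pics/ and viewed, and the job is handed in when it is done.

Besides the shell and the picture viewer there is one more tool, called after "Emit:" as a command line: name --argument value ..., lists and objects as JSON in quotes. jog_arm: Moves the arm, as the interface text tells. Its arguments: {"type":"object","properties":{"steps":{"type":"array"}},"required":["steps"]}

```bash
mkdir -p pics; ls; python3 - <<'E'
from cell import manip
import cv2
for n in ("scene","top"):
    i=manip.camera_info(n); print(n,i)
    cv2.imwrite(f"pics/{n}0.png",manip.read_camera(n))
print(manip.get_state(), manip.tips_ahead)
E
```

```text
pics
scene {'fx': 503.04925007641685, 'fy': 503.04925007641685, 'cx': 313.7162628740032, 'cy': 198.3578543129035, 'D': array([-0.00300247,  0.        ,  0.        ,  0.        ,  0.        ]), 'extrinsics': array([[ 0.6889021 ,  0.61094489, -0.39007722,  0.86305348],
       [ 0.72485128, -0.57906154,  0.37320016, -0.39182145],
       [ 0.00212601, -0.53984635, -0.84176089,  1.07117277],
       [ 0.        ,  0.        ,  0.        ,  1.        ]])}
top {'fx': 453.11785726474073, 'fy': 453.11785726474073, 'cx': 327.86409622812425, 'cy': 190.20388428045408, 'D': array([-0.04296862,  0.        ,  0.        ,  0.        ,  0.        ]), 'extrinsics': array([[ 0.02201239, -0.99871951,  0.04554994,  0.32674835],
       [-0.99975249, -0.02213646, -0.00222129,  0.0459903 ],
       [ 0.00322676, -0.04548977, -0.99895959,  1.35172499],
       [ 0.        ,  0.        ,  0.        ,  1.        ]])}
{'clock': 0.1, 'q': array([-1.37428541e+00,  1.81482805e-01,  1.60791732e+00,  8.17047963e-06,
        1.35382584e+00, -2.06318690e-01]), 'dq': array([-6.74223603e-04, -2.68758656e-03, -2.66796155e-03, -1.16402465e-03,
        4.72701151e-05, -7.48975564e-04]), 'effort': array([ 1.10849262e-03, -4.45878446e+01, -3.52239883e+01, -1.17818495e-04,
        4.21494435e-03, -2.16466145e-05]), 'tcp_pos': array([ 0.225327  , -0.52849516,  0.2524607 ]), 'ee_rot': array([ 9.79784369e-01,  2.00054799e-01,  7.99345287e-06, -8.16624312e-04]), 'ft_force': array([-0.35372957, -0.52625577, -0.09768084]), 'moment': array([ 0.00133486, -0.01753288, -0.007852  ]), 'finger_gap': 0.08562476672662601} 0.022
```

View pics/scene0.png

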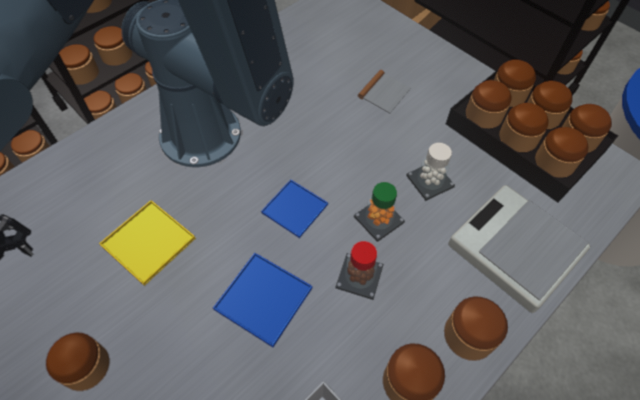

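View pics/top0.png

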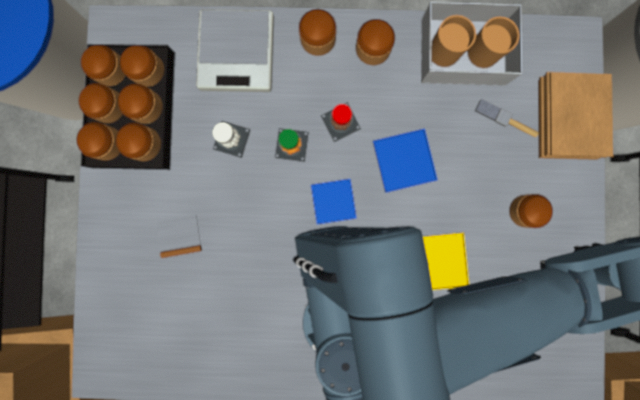

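The scene view shows red cap (364,255), green (384,195) and white (439,154). There are two blue trays, the larger at (263,298) and the smaller at (295,208), plus a yellow one at (148,242). In the top view the large blue tray is at (405,160), the small one at (334,201) and the red cap at (342,115). I'll confirm in crops.

```bash
python3 - <<'E'
import cv2, numpy as np
s=cv2.imread("pics/scene0.png"); t=cv2.imread("pics/top0.png")
cv2.imwrite("pics/cs0.png",cv2.resize(s[130:350,200:470],(0,0),fx=2.7,fy=2.7,interpolation=3))
cv2.imwrite("pics/ct0.png",cv2.resize(t[85:235,200:450],(0,0),fx=3.2,fy=3.2,interpolation=3))
E
cat > h.py <<'E'
from cell import manip
import cv2, numpy as np
from scipy.spatial.transform import Rotation as R
def ray(n,uv,info=None):
    i=info or manip.camera_info(n); K=np.array([[i['fx'],0,i['cx']],[0,i['fy'],i['cy']],[0,0,1.]])
    p=cv2.undistortPoints(np.array([[uv]],float),K,np.array(i['D'])).ravel()
    E=np.array(i['extrinsics']); return E[:3,3],E[:3,:3]@np.array([p[0],p[1],1])
def atz(n,uv,z,info=None):
    o,d=ray(n,uv,info); return o+d*(z-o[2])/d[2]
def proj(n,P,info=None):
    i=info or manip.camera_info(n); K=np.array([[i['fx'],0,i['cx']],[0,i['fy'],i['cy']],[0,0,1.]])
    E=np.linalg.inv(np.array(i['extrinsics'])); P=np.atleast_2d(P).astype(float)
    return cv2.projectPoints(P,cv2.Rodrigues(E[:3,:3])[0],E[:3,3],K,np.array(i['D']))[0].reshape(-1,2)
E
python3 - <<'E'
from h import *
for n in("top","scene"):
    im=cv2.imread(f"pics/{n}0.png"); hsv=cv2.cvtColor(im,cv2.COLOR_BGR2HSV)
    for nm,m in(("red",((hsv[...,0]<6)|(hsv[...,0]>174))&(hsv[...,1]>200)&(hsv[...,2]>100)),("blue",(hsv[...,0]>105)&(hsv[...,0]<125)&(hsv[...,1]>180)&(hsv[...,2]>80)),("green",(hsv[...,0]>50)&(hsv[...,0]<85)&(hsv[...,1]>150))):
        k,l,st,c=cv2.connectedComponentsWithStats(m.astype(np.uint8))
        for j in range(1,k):
            if st[j,4]<60: continue
            cnt=cv2.findContours((l==j).astype(np.uint8),0,2)[0][0]
            print(n,nm,st[j],c[j].round(1),cv2.boxPoints(cv2.minAreaRect(cnt)).round(1).tolist(), atz(n,c[j],0.004 if nm=="blue" else .127).round(4))
E
```

```text
top red [333 105  18  20 293] [341.5 114.4] [[333.0, 105.0], [350.0, 105.0], [350.0, 124.0], [333.0, 124.0]] [0.5905 0.0107 0.127 ]
top blue [   0    0   50   90 3486] [21.  36.7] [[-0.0, 0.0], [49.0, 0.0], [49.0, 89.0], [0.0, 89.0]] [0.8432 1.0043 0.004 ]
top blue [ 374  130   62   61 2655] [404.7 160. ] [[373.5, 141.10000610351562], [423.79998779296875, 128.8000030517578], [435.8999938964844, 178.89999389648438], [385.70001220703125, 191.10000610351562]] [ 0.4837 -0.185   0.004 ]
top blue [ 312  180   43   43 1451] [333.2 201. ] [[311.6000061035156, 185.10000610351562], [349.1000061035156, 179.39999389648438], [354.8999938964844, 216.89999389648438], [317.29998779296875, 222.6999969482422]] [0.3563 0.0263 0.004 ]
top green [279 130  19  18 272] [288.1 138.5] [[279.0, 130.0], [297.0, 130.0], [297.0, 147.0], [279.0, 147.0]] [0.5211 0.1545 0.127 ]
scene red [352 242  24  22 402] [363.8 252.9] [[352.0, 242.0], [375.0, 242.0], [375.0, 263.0], [352.0, 263.0]] [0.5953 0.0095 0.127 ]
scene blue [623  69  17  59 614] [633.2  97.1] [[623.0, 69.0], [639.0, 69.0], [639.0, 127.0], [623.0, 127.0]] [0.7534 0.9952 0.004 ]
scene blue [ 263  182   64   54 1785] [294.7 208. ] [[262.3999938964844, 211.89999389648438], [286.1000061035156, 176.39999389648438], [326.20001220703125, 203.1999969482422], [302.5, 238.6999969482422]] [0.3566 0.0274 0.004 ]
scene blue [ 215  255   96   91 4406] [264.6 299.8] [[214.10000610351562, 308.3999938964844], [253.0, 248.60000610351562], [311.0, 286.29998779296875], [272.1000061035156, 346.1000061035156]] [ 0.4881 -0.1834  0.004 ]
scene green [374 183  22  19 317] [384.7 192.1] [[371.0, 192.0], [384.5, 178.5], [398.5, 192.5], [385.0, 206.0]] [0.5231 0.1542 0.127 ]
```

View pics/cs0.png

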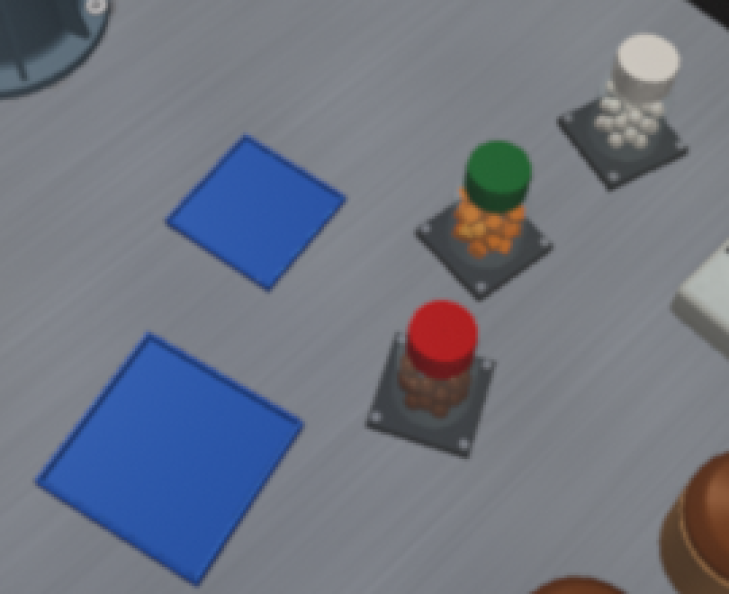

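View pics/ct0.png

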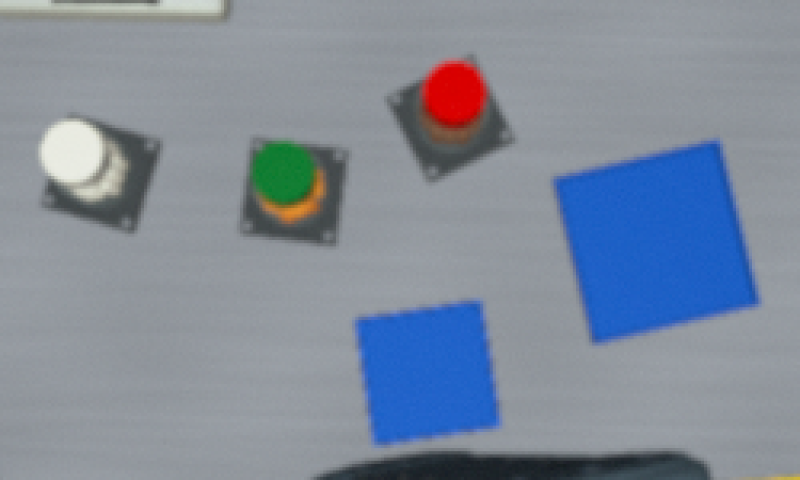

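The crops confirm it: the red-capped jar holds brown hazelnuts. The tray meant is the larger blue one, at about (0.486, -0.184). Next I'll refine the cap centre against a projected cylinder.

```bash
python3 - <<'E'
from h import *
from scipy.optimize import least_squares
a=np.linspace(0,2*np.pi,90)
def bb(n,x,y):
    P=np.vstack([np.c_[x+.027*np.cos(a),y+.027*np.sin(a),0*a+z] for z in(.093,.127)])
    u=proj(n,P); return np.r_[u.min(0),u.max(0)]
obs={"top":[332.5,104.5,350.5,124.5],"scene":[351.5,241.5,375.5,263.5]}
print(bb("top",.592,.01),bb("scene",.592,.01))
for ns in(("top",),("scene",),("top","scene")):
    r=least_squares(lambda p:np.concatenate([bb(n,*p)-obs[n] for n in ns]),[.59,.01],diff_step=1e-4); print(ns,r.x,r.fun)
s=manip.camera_info("scene")
# tray corners (rim z .014) 
for n,c in(("top",[[373.5,141.1],[423.8,128.8],[435.9,178.9],[385.7,191.1]]),("scene",[[214.1,308.4],[253,248.6],[311,286.3],[272.1,346.1]])):
    w=np.array([atz(n,u,.014) for u in c]);print(w.round(3).tolist(),w.mean(0),np.linalg.norm(w-np.roll(w,1,0),axis=1))
E
```

```text
[331.70457036 104.11437996 351.61871651 125.99753949] [348.88771319 240.2545316  375.75749737 270.42201256]
('top',) [0.59352034 0.01051264] [-0.96648508 -0.93871919  0.94160845  0.95589721]
('scene',) [0.58893892 0.01680265] [-1.42346663 -4.12595117  1.38500194  3.93500094]
('top', 'scene') [0.59082152 0.01412342] [-2.27430836e+00  5.19157785e-03 -3.98669456e-01  1.88072194e+00
 -1.66514936e+00 -2.78897367e+00  1.18059447e+00  5.32136946e+00]
[[0.537, -0.089, 0.014], [0.577, -0.239, 0.014], [0.428, -0.277, 0.014], [0.389, -0.128, 0.014]] [ 0.48291704 -0.18338755  0.014     ] [0.15297404 0.15509913 0.15372533 0.15392396]
[[0.431, -0.279, 0.014], [0.377, -0.123, 0.014], [0.539, -0.089, 0.014], [0.58, -0.241, 0.014]] [ 0.48162674 -0.18280128  0.014     ] [0.15445052 0.1646485  0.1657947  0.15702719]
```

Emit:
jog_arm --steps '[[[0.6,1,0],[0,0,-1],0],[[0.6,1,0],[0,0,-1],0],[[0.6,1,0],[0,0,-1],0],[[0.6,1,0],[0,0,-1],0],[[0.6,1,0],[0,0,-1],0],[[0.6,1,0],[0,0,-1],0],[[0.6,1,0],[0,0,-1],0],[[0.6,1,0],[0,0,-1],0],[[0.6,1,0],[0,0,-1],0],[[0.6,1,0],[0,0,-1],0],[[0.6,1,0],[0,0,-1],0],[[0.6,1,0],[0,0,-1],0]]'

```text
clock: 1.1
tcp_pos: [0.3697, -0.2877, 0.253]
ee_rot: [0.948, -0.319, -0.0, -0.0]
ft_force: [0.9, 0.1, 0.6]
finger_gap: 0.0852
```

Emit:
jog_arm --steps '[[[0.75,1,0],[0,0,-1],0],[[0.75,1,0],[0,0,-1],0],[[0.75,1,0],[0,0,-1],0],[[0.75,1,0],[0,0,-1],0],[[0.75,1,0],[0,0,-1],0],[[0.75,1,0],[0,0,-1],0],[[0.75,1,0],[0,0,-1],0],[[0.75,1,0],[0,0,0],0],[[0.75,1,0],[0,0,0],0],[[0.75,1,0],[0,0,0],0],[[0.75,1,0],[0,0,0],0],[[0.75,1,0],[0,0,0],0]]'

```text
clock: 2.1
tcp_pos: [0.5498, -0.0478, 0.2528]
ee_rot: [0.809, -0.587, -0.0, 0.0]
ft_force: [0.1, -0.2, 0.4]
finger_gap: 0.0853
```

Emit:
jog_arm --steps '[[[0.75,1,0],[0,0,0],0],[[0.75,1,0],[0,0,0],0],[[0.7,1,0],[0,0,0],0],[[0,0,0],[0,0,0],0],[[0,0,0],[0,0,0],0]]'

```text
clock: 2.52
tcp_pos: [0.5933, 0.012, 0.2525]
ee_rot: [0.81, -0.586, -0.001, 0.0]
ft_force: [-0.1, -1.1, -0.7]
finger_gap: 0.0854
```

```bash
python3 - <<'E'
from h import *
s=manip.get_state(); i=manip.camera_info("wrist"); im=manip.read_camera("wrist")
print(s['q'].round(3),s['tcp_pos'],s['ee_rot'].round(3),i)
import pickle; pickle.dump(i,open("w1.pkl","wb"))
cv2.imwrite("pics/w1.png",im)
print(proj("wrist",[[.593,.011,.127],s['tcp_pos']],i))
E
```

```text
[-0.18   0.223  1.559 -0.     1.361  2.644] [0.59333005 0.01200048 0.25251151] [ 0.81  -0.586 -0.001  0.   ] {'fx': 356.7557206585114, 'fy': 356.7557206585114, 'cx': 318.7333892805202, 'cy': 201.7621005363117, 'D': array([-0.03433384,  0.        ,  0.        ,  0.        ,  0.        ]), 'extrinsics': array([[-0.9503542 , -0.29965536, -0.08386639,  0.61505389],
       [-0.31116584,  0.91660214,  0.25103053, -0.05190584],
       [ 0.00164947,  0.26466428, -0.9643392 ,  0.37245376],
       [ 0.        ,  0.        ,  0.        ,  1.        ]])}
[[320.1079869  200.78774186]
 [320.23179565 290.65225268]]
```

View pics/w1.png

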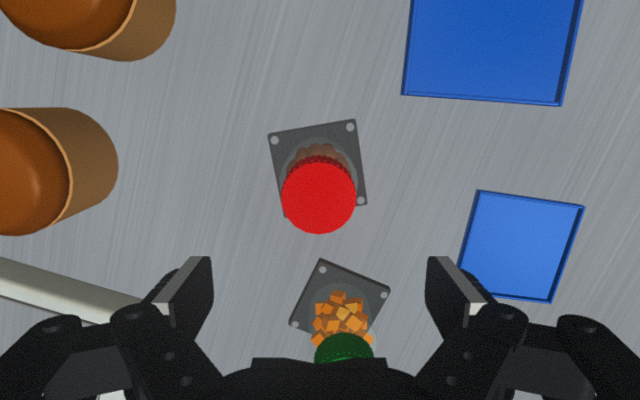

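```bash
python3 - <<'E'
from h import *
import pickle
from scipy.optimize import least_squares
i=pickle.load(open("w1.pkl","rb")); im=cv2.imread("pics/w1.png"); hsv=cv2.cvtColor(im,cv2.COLOR_BGR2HSV)
m=((hsv[...,0]<6)|(hsv[...,0]>174))&(hsv[...,1]>190)&(hsv[...,2]>60)
m[:150]=0;m[240:]=0;m[:,:260]=0;m[:,370:]=0
for thr in(60,150,190):
    mm=(m&(hsv[...,2]>thr)); ys,xs=np.where(mm); print(thr,xs.min(),xs.max(),ys.min(),ys.max(),mm.sum())
a=np.linspace(0,2*np.pi,90)
def top(x,y): return proj("wrist",np.c_[x+.027*np.cos(a),y+.027*np.sin(a),0*a+.127],i)
u=top(.593,.011);print(u.min(0),u.max(0))
ys,xs=np.where(m)
# left,right,bottom edges belong to top face
o=np.array([xs.min()-.5,xs.max()+.5,ys.max()+.5])
r=least_squares(lambda p:np.array([top(*p)[:,0].min(),top(*p)[:,0].max(),top(*p)[:,1].max()])-o,[.593,.011],diff_step=1e-4);print(r.x,r.fun)
E
```

```text
60 281 355 156 233 4348
150 281 355 160 233 4171
190 282 355 163 233 4038
[282.23015345 163.20292729] [357.95829333 236.31995962]
[0.59509631 0.00939424] [-0.45124891  0.45194287  0.02771568]
```

Emit:
jog_arm --steps '[[[0.06,-0.11,-0.6],[0,0,-1],0],[[0,0,-1],[0,0,0],0],[[0,0,-1],[0,0,0],0],[[0,0,-1],[0,0,0],0],[[0,0,-1],[0,0,0],0],[[0,0,-0.8],[0,0,0],0],[[0,0,-0.6],[0,0,0],0],[[0,0,-0.4],[0,0,0],0],[[0,0,-0.18],[0,0,0],0],[[0,0,0],[0,0,0],0],[[0,0,0],[0,0,0],0]]'

```text
clock: 3.48
tcp_pos: [0.5951, 0.0085, 0.1224]
ee_rot: [0.783, -0.622, 0.0, -0.0]
ft_force: [-1.0, 0.0, 1.2]
finger_gap: 0.0853
```

```bash
python3 - <<'E'
from h import *
s=manip.get_state(); i=manip.camera_info("wrist"); im=manip.read_camera("wrist")
print(s['tcp_pos'],s['q'].round(3),s['ft_force'].round(1))
cv2.imwrite("pics/w2.png",im)
a=manip.read_camera("scene");cv2.imwrite("pics/s2.png",cv2.resize(a[170:300,290:440],(0,0),fx=4,fy=4,interpolation=3))
print(proj("wrist",[[.5945,.0097,.127]],i))
E
```

```text
[0.59505141 0.00851452 0.12242142] [-0.185  0.37   1.656 -0.     1.115  2.729] [-1.   0.   1.2]
[[321.238485  299.9971815]]
```

View pics/w2.png

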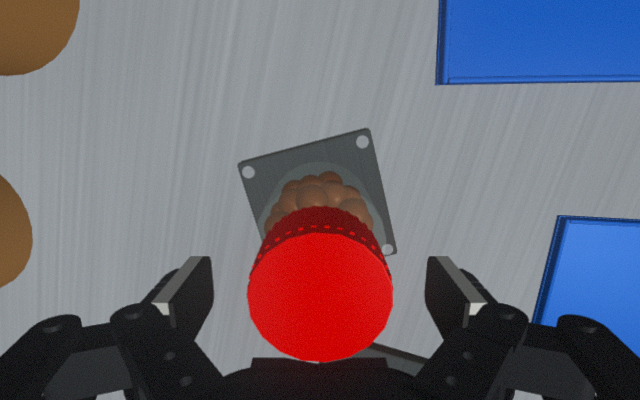

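View pics/s2.png

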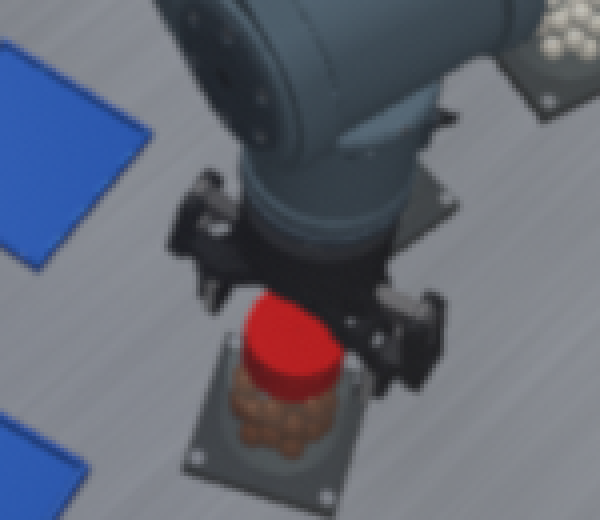

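The wrist view shows the cap top centred at about (320,297), with the jaw midline at x≈319. It is within 1 mm, so I'll close.

Emit:
jog_arm --steps '[[[0,0,-0.03],[0,0,0],1],[[0,0,0],[0,0,0],1],[[0,0,0],[0,0,0],1],[[0,0,0],[0,0,0],1],[[0,0,0],[0,0,0],1],[[0,0,0],[0,0,0],1],[[0,0,0],[0,0,0],1],[[0,0,0],[0,0,0],1],[[0,0,0],[0,0,0],1]]'

```text
clock: 4.33
tcp_pos: [0.5952, 0.0088, 0.122]
ee_rot: [0.783, -0.622, 0.001, -0.0]
ft_force: [0.1, 0.1, 6.4]
finger_gap: 0.0526
```

```bash
python3 - <<'E'
from h import *
s=manip.get_state(); print(s['clock'],s['tcp_pos'],s['finger_gap'],s['ft_force'].round(1),s['moment'].round(2))
cv2.imwrite("pics/w3.png",manip.read_camera("wrist"))
E
```

```text
4.3333 [0.59520421 0.00875548 0.12196348] 0.05264992917947543 [0.1 0.1 6.4] [0.03 0.16 0.01]
```

View pics/w3.png

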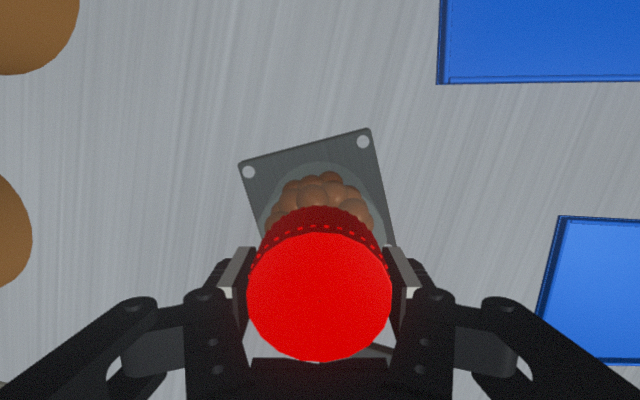

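The cap is gripped (gap 53 mm, lateral force about 0). Now I'll unscrew it at 5° per row, rising 0.28 mm per row.

Emit:
jog_arm --steps '[[[0,0,0.014],[0,0,1],1],[[0,0,0.014],[0,0,1],1],[[0,0,0.014],[0,0,1],1],[[0,0,0.014],[0,0,1],1],[[0,0,0.014],[0,0,1],1],[[0,0,0.014],[0,0,1],1]]'

```text
clock: 4.88
tcp_pos: [0.5943, 0.0089, 0.1223]
ee_rot: [0.918, -0.396, -0.0, 0.0]
ft_force: [1.1, -0.1, -0.5]
finger_gap: 0.0527
```

```bash
python3 - <<'E'
from h import *
s=manip.get_state(); print(s['tcp_pos'],s['q'].round(3),s['finger_gap'],s['ft_force'].round(1),s['moment'].round(2))
cv2.imwrite("pics/w4.png",manip.read_camera("wrist"))
E
```

```text
[0.59433634 0.00889172 0.12232223] [-0.185  0.369  1.656  0.     1.117  2.201] 0.05269482644251092 [ 1.1 -0.1 -0.5] [-0.04 -0.2  -0.01]
```

View pics/w4.png

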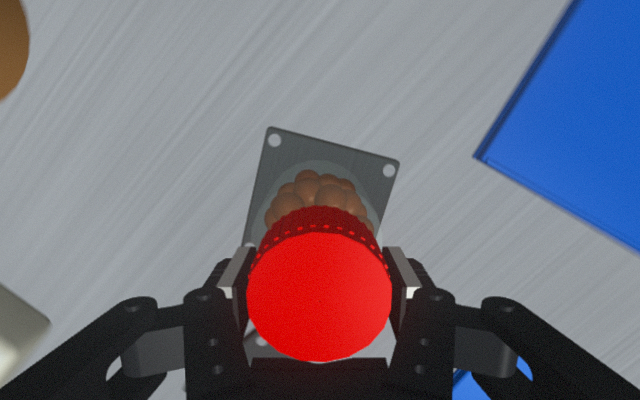

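```bash
python3 - <<'E'
import cv2,numpy as np
a=cv2.imread("pics/w3.png")[195:265,235:405];b=cv2.imread("pics/w4.png")[195:265,235:405]
cv2.imwrite("pics/cmp.png",cv2.resize(np.vstack([a,b]),(0,0),fx=4,fy=4,interpolation=3))
E
```

```text
(no output)
```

View pics/cmp.png

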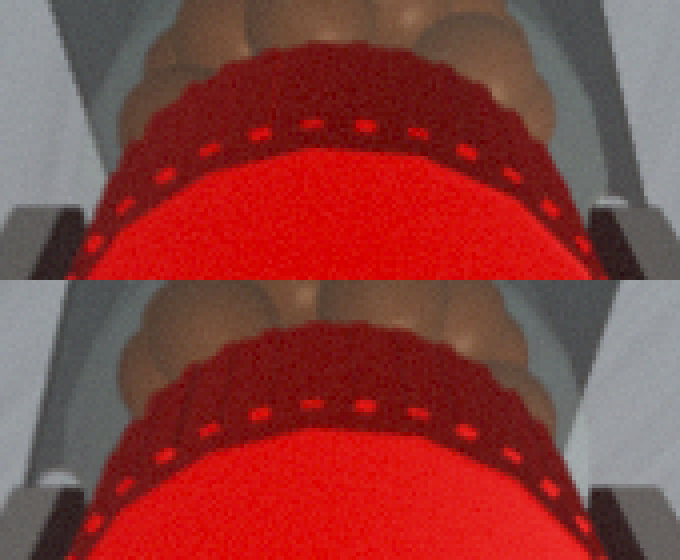

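Emit:
jog_arm --steps '[[[0,0,0.014],[0,0,1],1],[[0,0,0.014],[0,0,1],1],[[0,0,0.014],[0,0,1],1],[[0,0,0.014],[0,0,1],1],[[0,0,0.014],[0,0,1],1],[[0,0,0.014],[0,0,1],1]]'

```text
clock: 5.43
tcp_pos: [0.5952, 0.009, 0.1244]
ee_rot: [0.989, -0.146, 0.001, -0.0]
ft_force: [2.1, 1.6, -1.4]
finger_gap: 0.0522
```

```bash
python3 - <<'E'
from h import *
s=manip.get_state(); print(s['tcp_pos'],s['q'].round(3),s['finger_gap'],s['ft_force'].round(1),s['moment'].round(2))
E
```

```text
[0.59520392 0.00899951 0.12444524] [-1.840e-01  3.670e-01  1.655e+00  1.000e-03  1.119e+00  1.679e+00] 0.05221732208130549 [ 2.1  1.6 -1.4] [ 0.25 -0.49 -0.04]
```

The ribs keep their place relative to the jaws, so the cap is turning with the gripper. Forces are small, so I'll continue.

Emit:
jog_arm --steps '[[[0,0,0.014],[0,0,1],1],[[0,0,0.014],[0,0,1],1],[[0,0,0.014],[0,0,1],1],[[0,0,0.014],[0,0,1],1],[[0,0,0.014],[0,0,1],1],[[0,0,0.014],[0,0,1],1],[[0,0,0.014],[0,0,1],1],[[0,0,0.014],[0,0,1],1],[[0,0,0.014],[0,0,1],1],[[0,0,0.014],[0,0,1],1],[[0,0,0.014],[0,0,1],1],[[0,0,0.014],[0,0,1],1]]'

```text
clock: 6.43
tcp_pos: [0.5957, 0.0105, 0.128]
ee_rot: [0.93, 0.368, 0.002, -0.001]
ft_force: [4.0, 7.3, -1.9]
finger_gap: 0.0524
```

Emit:
jog_arm --steps '[[[0,0,0.014],[0,0,1],1],[[0,0,0.014],[0,0,1],1],[[0,0,0.014],[0,0,1],1],[[0,0,0.014],[0,0,1],1],[[0,0,0.014],[0,0,1],1],[[0,0,0.014],[0,0,1],1],[[0,0,0.014],[0,0,1],1],[[0,0,0.014],[0,0,1],1],[[0,0,0.014],[0,0,1],1],[[0,0,0.014],[0,0,1],1],[[0,0,0.014],[0,0,1],1],[[0,0,0.014],[0,0,1],1]]'

```text
clock: 7.43
tcp_pos: [0.5943, 0.0113, 0.1306]
ee_rot: [0.621, 0.784, 0.001, -0.001]
ft_force: [1.1, 9.0, -0.5]
finger_gap: 0.0524
```

```bash
python3 - <<'E'
from h import *
s=manip.get_state(); print(s['tcp_pos'],s['q'].round(3),s['finger_gap'],s['ft_force'].round(1),s['moment'].round(2))
cv2.imwrite("pics/w5.png",manip.read_camera("wrist"))
E
```

```text
[0.59434174 0.01128151 0.13060494] [-0.182  0.358  1.652  0.004  1.132 -0.415] 0.0524002433871016 [ 1.1  9.  -0.5] [ 1.44 -0.24 -0.16]
```

View pics/w5.png

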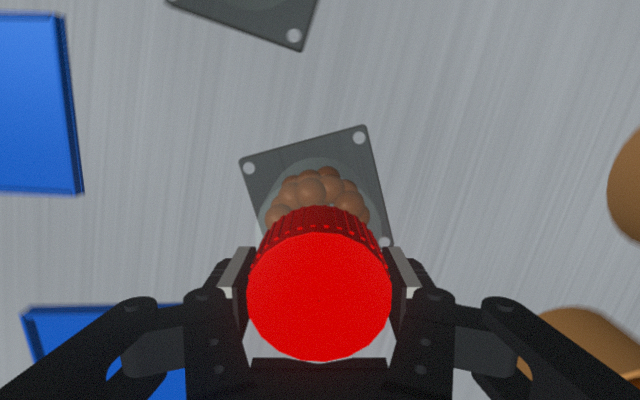

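180° done. The 9 N side force comes from about 1 mm of eccentricity and is acceptable. Continuing.

Emit:
jog_arm --steps '[[[0,0.02,0.014],[0,0,1],1],[[0,0.02,0.014],[0,0,1],1],[[0,0,0.014],[0,0,1],1],[[0,0,0.014],[0,0,1],1],[[0,0,0.014],[0,0,1],1],[[0,0,0.014],[0,0,1],1],[[0,0,0.014],[0,0,1],1],[[0,0,0.014],[0,0,1],1],[[0,0,0.014],[0,0,1],1],[[0,0,0.014],[0,0,1],1],[[0,0,0.014],[0,0,1],1],[[0,0,0.014],[0,0,1],1]]'

```text
clock: 8.48
tcp_pos: [0.5934, 0.0107, 0.1337]
ee_rot: [0.146, 0.989, 0.001, -0.002]
ft_force: [-2.2, 3.0, 1.5]
finger_gap: 0.0527
```

Emit:
jog_arm --steps '[[[0,0,0.014],[0,0,1],1],[[0,0,0.014],[0,0,1],1],[[0,0,0.014],[0,0,1],1],[[0,0,0.014],[0,0,1],1],[[0,0,0.014],[0,0,1],1],[[0,0,0.014],[0,0,1],1],[[0,0,0.014],[0,0,1],1],[[0,0,0.014],[0,0,1],1],[[0,0,0.014],[0,0,1],1],[[0,0,0.014],[0,0,1],1],[[0,0,0.014],[0,0,1],1],[[0,0,0],[0,0,0],1]]'

```text
clock: 9.48
tcp_pos: [0.5939, 0.0097, 0.137]
ee_rot: [-0.327, 0.945, 0.0, -0.001]
ft_force: [-0.9, -1.2, -1.4]
finger_gap: 0.0528
```

```bash
python3 - <<'E'
from h import *
s=manip.get_state(); print(s['tcp_pos'],s['q'].round(3),s['finger_gap'],s['ft_force'].round(1),s['moment'].round(2))
cv2.imwrite("pics/w6.png",manip.read_camera("wrist"))
a=manip.read_camera("scene");cv2.imwrite("pics/s6.png",cv2.resize(a[170:300,290:440],(0,0),fx=4,fy=4,interpolation=3))
E
```

```text
[0.59386779 0.00969158 0.13695654] [-0.183  0.35   1.649 -0.     1.145 -2.42 ] 0.05278825060978342 [-0.9 -1.2 -1.4] [-0.12  0.26 -0.01]
```

View pics/w6.png

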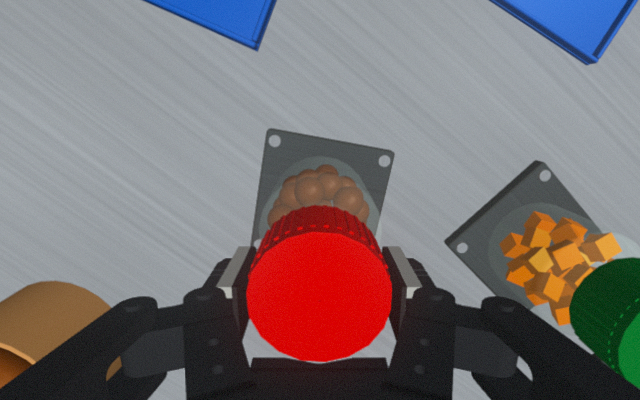

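View pics/s6.png

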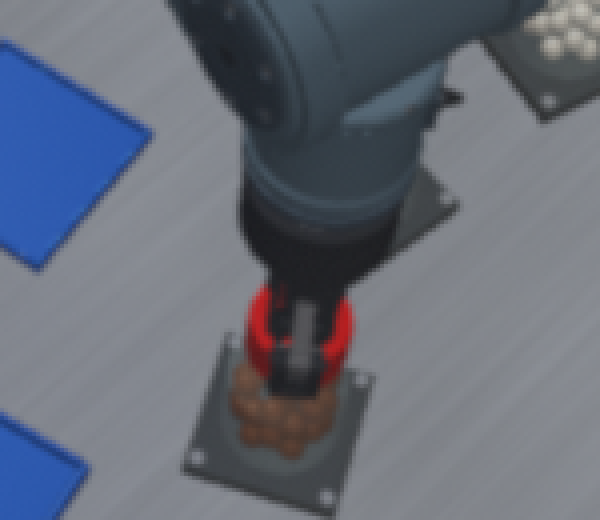

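295° turned, and the cap still sits the same way in the jaws. Next is a slow test lift.

Emit:
jog_arm --steps '[[[0,0,0.1],[0,0,0],1],[[0,0,0.1],[0,0,0],1],[[0,0,0.1],[0,0,0],1],[[0,0,0],[0,0,0],1]]'

```text
clock: 9.92
tcp_pos: [0.5942, 0.0097, 0.1437]
ee_rot: [-0.326, 0.945, 0.0, -0.001]
ft_force: [-3.3, -0.1, -0.8]
finger_gap: 0.0524
```

No resistance, so the cap is free. Lifting clear.

Emit:
jog_arm --steps '[[[0,0,0.2],[0,0,0],1],[[0,0,0.3],[0,0,0],1],[[0,0,0.5],[0,0,0],1],[[0,0,0.8],[0,0,0],1],[[0,0,1],[0,0,0],1],[[0,0,0.7],[0,0,0],1],[[0,0,0.4],[0,0,0],1],[[0,0,0],[0,0,0],1]]'

```text
clock: 10.58
tcp_pos: [0.5964, 0.0094, 0.2252]
ee_rot: [-0.326, 0.945, -0.001, 0.003]
ft_force: [-0.6, -0.0, -0.6]
finger_gap: 0.0525
```

```bash
python3 - <<'E'
from h import *
s=manip.get_state(); print(s['tcp_pos'],s['q'].round(3),s['finger_gap'],s['ft_force'].round(1),s['moment'].round(2))
cv2.imwrite("pics/w7.png",manip.read_camera("wrist"))
a=manip.read_camera("scene");cv2.imwrite("pics/s7.png",cv2.resize(a[150:300,290:440],(0,0),fx=4,fy=4,interpolation=3))
E
```

```text
[0.59644426 0.00936631 0.2251567 ] [-0.183  0.25   1.584  0.     1.302 -2.419] 0.05248614399408498 [-0.6 -0.  -0.6] [-0.02 -0.08 -0.04]
```

View pics/w7.png

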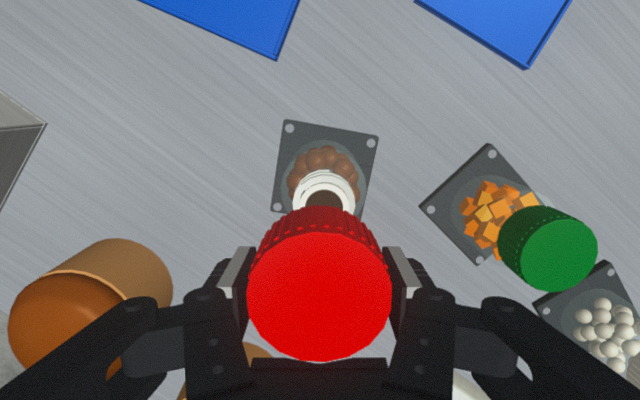

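View pics/s7.png

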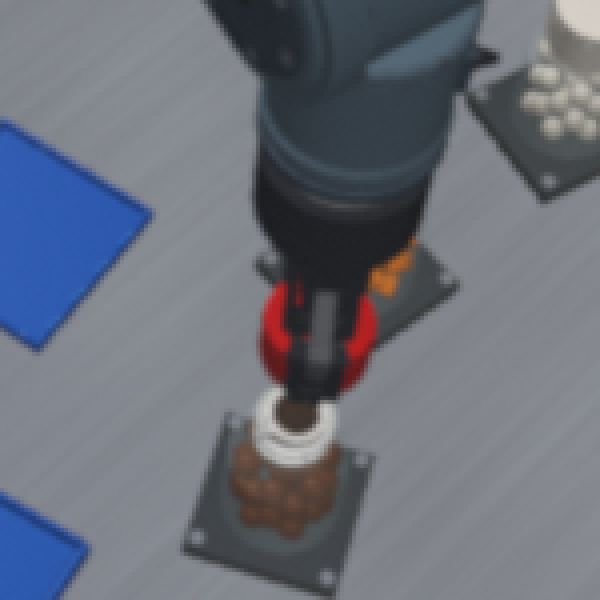

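The cap is off and the white neck is visible at (325,190). Carrying it to the tray.

Emit:
jog_arm --steps '[[[-0.2,-0.4,0],[0,0,-1],1],[[-0.47,-0.8,0],[0,0,-1],1],[[-0.47,-0.8,0],[0,0,-1],1],[[-0.47,-0.8,0],[0,0,-1],1],[[-0.47,-0.8,0],[0,0,-1],1],[[-0.47,-0.8,0],[0,0,-1],1],[[-0.47,-0.8,0],[0,0,0],1],[[-0.47,-0.8,0],[0,0,0],1],[[-0.47,-0.8,0],[0,0,0],1],[[-0.47,-0.8,0],[0,0,0],1],[[-0.47,-0.8,0],[0,0,0],1],[[-0.47,-0.8,0],[0,0,0],1]]'

```text
clock: 11.68
tcp_pos: [0.486, -0.1747, 0.2202]
ee_rot: [-0.07, 0.998, 0.001, -0.001]
ft_force: [-0.2, 0.8, -1.2]
finger_gap: 0.0525
```

Emit:
jog_arm --steps '[[[-0.28,-0.4,-0.5],[0,0,0],1],[[0,0,-1],[0,0,0],1],[[0,0,-1],[0,0,0],1],[[0,0,-1],[0,0,0],1],[[0,0,-1],[0,0,0],1],[[0,0,-1],[0,0,0],1],[[0,0,-1],[0,0,0],1],[[0,0,-0.8],[0,0,0],1],[[0,0,-0.4],[0,0,0],1],[[0,0,-0.2],[0,0,0],1],[[0,0,0],[0,0,0],1],[[0,0,0],[0,0,0],1]]'

```text
clock: 12.68
tcp_pos: [0.4819, -0.1824, 0.0639]
ee_rot: [-0.07, 0.998, -0.0, 0.0]
ft_force: [0.4, -0.2, -0.5]
finger_gap: 0.0525
```

```bash
python3 - <<'E'
from h import *
s=manip.get_state(); print(s['tcp_pos'],s['q'].round(3),s['finger_gap'],s['ft_force'].round(1),s['moment'].round(2))
cv2.imwrite("pics/w8.png",manip.read_camera("wrist"))
a=manip.read_camera("scene");cv2.imwrite("pics/s8.png",cv2.resize(a[210:360,190:390],(0,0),fx=4,fy=4,interpolation=3))
E
```

```text
[ 0.48187716 -0.18244319  0.06386143] [-0.593  0.31   1.884  0.     0.947 -2.304] 0.05247847976892207 [ 0.4 -0.2 -0.5] [ 0.04 -0.03 -0.01]
```

View pics/w8.png

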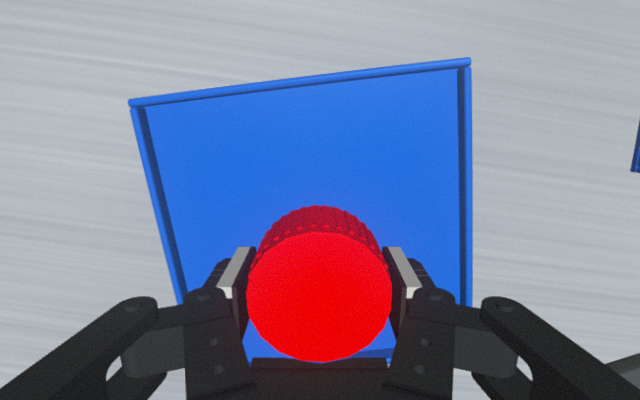

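View pics/s8.png

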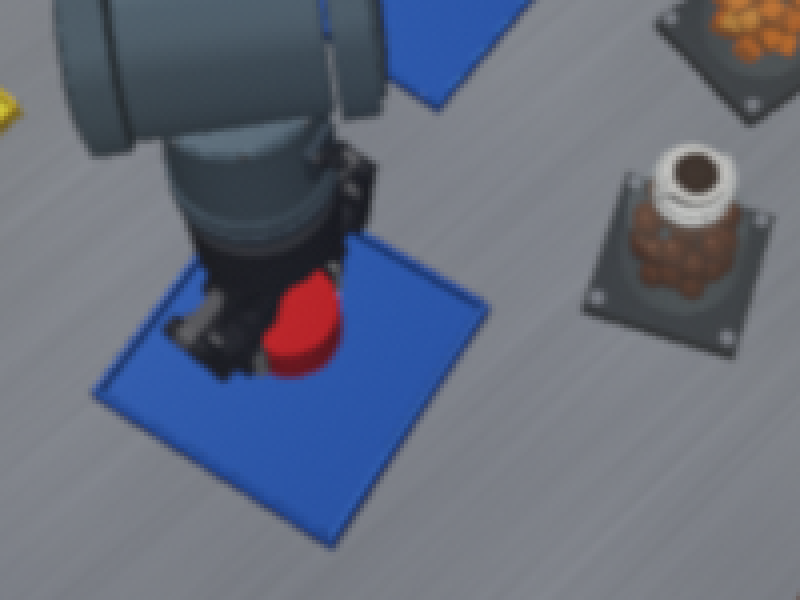

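The cap is inside the tray with its top up, and touchdown should be near TCP z≈0.033. I'll descend to 0.037 and then creep.

Emit:
jog_arm --steps '[[[0,0,-0.4],[0,0,0],1],[[0,0,-0.4],[0,0,0],1],[[0,0,-0.3],[0,0,0],1],[[0,0,-0.2],[0,0,0],1],[[0,0,0],[0,0,0],1],[[0,0,0],[0,0,0],1]]'

```text
clock: 13.28
tcp_pos: [0.4813, -0.1822, 0.0371]
ee_rot: [-0.07, 0.998, 0.0, -0.0]
ft_force: [-0.2, -1.0, -0.5]
finger_gap: 0.0524
```

Emit:
jog_arm --steps '[[[0,0,-0.03],[0,0,0],1],[[0,0,-0.03],[0,0,0],1],[[0,0,-0.03],[0,0,0],1],[[0,0,0],[0,0,0],1],[[0,0,0],[0,0,0],1]]'

```text
clock: 13.7
tcp_pos: [0.4817, -0.1824, 0.0359]
ee_rot: [-0.07, 0.998, -0.0, 0.0]
ft_force: [1.1, -0.2, -0.1]
finger_gap: 0.0525
```

Emit:
jog_arm --steps '[[[0,0,-0.03],[0,0,0],1],[[0,0,-0.03],[0,0,0],1],[[0,0,0],[0,0,0],1],[[0,0,0],[0,0,0],1]]'

```text
clock: 14.03
tcp_pos: [0.4816, -0.1824, 0.0346]
ee_rot: [-0.07, 0.998, 0.0, -0.0]
ft_force: [0.2, 0.1, -0.9]
finger_gap: 0.0527
```

Emit:
jog_arm --steps '[[[0,0,-0.025],[0,0,0],1],[[0,0,-0.025],[0,0,0],1],[[0,0,0],[0,0,0],1],[[0,0,0],[0,0,0],1]]'

```text
clock: 14.37
tcp_pos: [0.4816, -0.1824, 0.0336]
ee_rot: [-0.07, 0.998, 0.0, -0.0]
ft_force: [-0.6, -0.1, -0.9]
finger_gap: 0.0524
```

Emit:
jog_arm --steps '[[[0,0,-0.025],[0,0,0],1],[[0,0,0],[0,0,0],1],[[0,0,0],[0,0,0],1]]'

```text
clock: 14.62
tcp_pos: [0.4816, -0.1824, 0.0331]
ee_rot: [-0.07, 0.998, 0.0, -0.0]
ft_force: [-0.2, -0.0, -0.7]
finger_gap: 0.0525
```

Emit:
jog_arm --steps '[[[0,0,-0.025],[0,0,0],1],[[0,0,0],[0,0,0],1],[[0,0,0],[0,0,0],1]]'

```text
clock: 14.87
tcp_pos: [0.4816, -0.1824, 0.0326]
ee_rot: [-0.07, 0.998, -0.0, -0.0]
ft_force: [1.3, 1.3, -0.9]
finger_gap: 0.0524
```

Emit:
jog_arm --steps '[[[0,0,-0.025],[0,0,0],1],[[0,0,0],[0,0,0],1],[[0,0,0],[0,0,0],1]]'

```text
clock: 15.12
tcp_pos: [0.4817, -0.1824, 0.0325]
ee_rot: [-0.07, 0.998, -0.0, -0.0]
ft_force: [-2.2, 1.1, 6.4]
finger_gap: 0.0526
```

Contact at TCP z = 0.0325 (+6.4 N). Releasing gradually.

Emit:
jog_arm --steps '[[[0,0,0],[0,0,0],0.3],[[0,0,0],[0,0,0],0.3],[[0,0,0],[0,0,0],0.2],[[0,0,0],[0,0,0],0.1],[[0,0,0],[0,0,0],0],[[0,0,0],[0,0,0],0],[[0,0,0],[0,0,0],0],[[0,0,0],[0,0,0],0],[[0,0,0],[0,0,0],0]]'

```text
clock: 15.87
tcp_pos: [0.4816, -0.1824, 0.0321]
ee_rot: [-0.07, 0.998, 0.0, -0.0]
ft_force: [-0.2, -0.1, 0.2]
finger_gap: 0.0853
```

```bash
python3 - <<'E'
from h import *
s=manip.get_state(); print(s['tcp_pos'],s['finger_gap'],s['ft_force'].round(1))
cv2.imwrite("pics/w9.png",manip.read_camera("wrist"))
E
```

```text
[ 0.48158673 -0.1823769   0.03207179] 0.08534352169146053 [-0.2 -0.1  0.2]
```

View pics/w9.png

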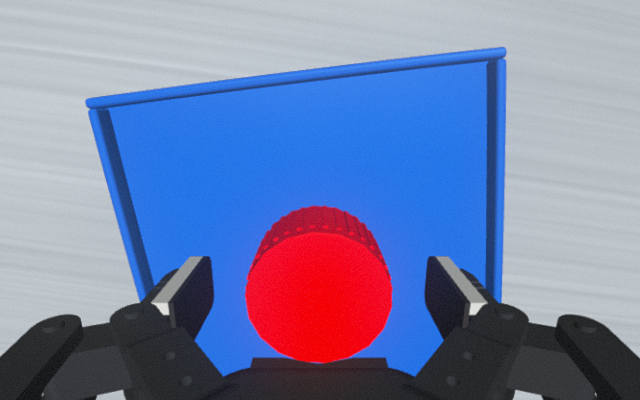

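Jaws are open and the cap at (320,297) did not shift. Retreating straight up, then aside for a clear view.

Emit:
jog_arm --steps '[[[0,0,0.3],[0,0,0],0],[[0,0,0.6],[0,0,0],0],[[0,0,1],[0,0,0],0],[[0,0,1],[0,0,0],0],[[0,0,1],[0,0,0],0],[[0,0,1],[0,0,0],0],[[0,0,1],[0,0,0],0],[[0,0,1],[0,0,0],0],[[0,0,1],[0,0,0],0],[[0,-0.5,1],[0,0,0],0],[[0,-1,0.5],[0,0,0],0],[[0,-1,0],[0,0,0],0]]'

```text
clock: 16.92
tcp_pos: [0.4831, -0.2335, 0.2249]
ee_rot: [-0.071, 0.997, -0.002, 0.003]
ft_force: [1.1, -0.1, -1.1]
finger_gap: 0.0853
```

Emit:
jog_arm --steps '[[[0,-1,0],[0,0,0],0],[[0,-1,0],[0,0,0],0],[[0,-1,0],[0,0,0],0],[[0,-0.5,0],[0,0,0],0],[[0,0,0],[0,0,0],0],[[0,0,0],[0,0,0],0]]'

```text
clock: 17.42
tcp_pos: [0.4815, -0.3022, 0.2205]
ee_rot: [-0.07, 0.998, 0.0, 0.0]
ft_force: [-0.3, 0.5, 0.4]
finger_gap: 0.0855
```

```bash
python3 - <<'E'
from h import *
s=manip.get_state(); print(s['clock'],s['tcp_pos'],s['ft_force'].round(1),s['dq'].round(3))
a=manip.read_camera("scene");cv2.imwrite("pics/s10.png",cv2.resize(a[130:360,190:470],(0,0),fx=2.6,fy=2.6,interpolation=3))
cv2.imwrite("pics/t10.png",manip.read_camera("top"))
E
```

```text
17.4167 [ 0.48147802 -0.30217008  0.22051268] [-0.3  0.5  0.4] [ 0.022 -0.006  0.018  0.003 -0.001  0.001]
```

View pics/s10.png

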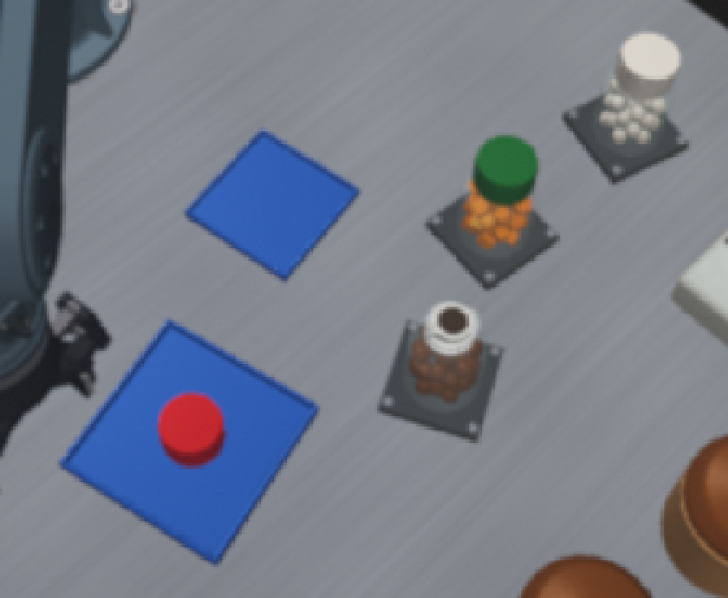

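View pics/t10.png

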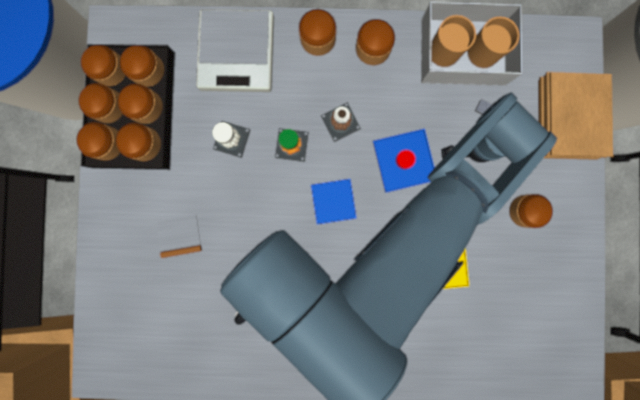

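The red cap lies top up in the middle of the large blue tray, at (405,159) in the top view. The hazelnut jar is open, and the green and white caps are undisturbed. The arm is clear of everything.

```bash
python3 -c "
from cell import manip
print(manip.hand_in())"
```

```text
the job is handed in; nothing more can be done
None
```

I unscrewed the red cap 295° anticlockwise in a single grip, following the thread's rise. I then lifted it off with no resistance and set it down top up near the middle of the larger blue tray. The cap touched down at about 6 N.

- **Final views:** in the scene and top pictures the cap lies flat in the tray and the hazelnut jar is open. The other two caps look unchanged, and the arm is clear of everything.
- **Forces and time:** the largest wrist force I read was about 9 N sideways during the turn, from gripping the cap about 1 mm off centre. I handed in at about 17.5 s of the 58 s.
- **Disagreements:** the first fit of the cap position in the scene camera was about 5 mm off in x and 6 mm in y, because the colour mask missed the dark side of the cap. I used the top and wrist views instead. The gripper read about 52.5 mm on the 54 mm cap throughout.

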